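# Top up the objective tray and stack the emptied one

## Robot

A 6-joint arm with a two-finger parallel gripper is mounted at the origin on the work surface. World frame = base frame: x ahead of the robot, y to its left, z up, the work surface at z = 0. Lengths are in mm, angles in rad, forces in N, time in s.
With the tool pointing down it reaches from about 275 to 1000 mm from the base axis. Payload 8.4 kg.
Tool frame: the origin (TCP) lies at the centre of the arm's flange, where the gripper is bolted on; the fingertips stand 173 mm ahead of it and the grasp point (between the pads) lies 155 mm ahead of it; z points along the fingers, y is the direction in which the jaws open and shut (so a half turn about z gives the same grasp; the last joint's range is limited). The gripper opens to 85 mm and grips with 20 to 120 N. Pads are 22 mm wide; open, the fingers measure 114 mm over their backs; the gripper's body (76 mm by 85 mm) begins 54 mm behind the grasp point. The pads swing forward as they close: fully open they stand 13 mm farther back than shut.
Start: joints at [-1.27, 0.353, 1.633, -0, 1.155, -0.002], TCP at [186.37, -596.57, 404.681] pointing down, gripper open.
Joint ranges: [-2.63, 2.63], [-0.92, 2.1], [0.06, 2.66], [-1.3, 4.44], [0, 2.69], [-3.02, 3.02]. Speed limits (rad/s): [2.22, 2.22, 2.79, 3.14, 3.14, 3.14].

## Interface

Orientations are given as [roll, pitch, yaw] about the fixed x, y, z axes, in that order (R = Rz(yaw) Ry(pitch) Rx(roll)).
In Python, from rig import sense, grab_frame, camera_model, sign_off gives the robot as it stands. The module is installed in compiled form; this text tells all that it offers.
- The arm moves only by the tool step_arm, never from a script. Its argument "commands" is a list of rows, each a list of 3 entries, a list of its own where there are three numbers: the shift along the tool's x, y, z in mm, then the turn about the tool's z in rad, then the opening, from 0 (shut) to 1 (fully open). A call has 1 to 20 rows; each row shifts and turns the pose as measured when the row begins, along the tool's axes as they then stand; what a row does not reach is not made up. A row lasts 1/8 s, in which the tool goes at most 62.5 mm and 10.7 degrees, less where a joint would pass 70% of its speed; a pose out of reach is approached as far as the arm can. A call with a gripper value outside its range is refused whole. The fingers move at their own pace and stop on an object; "force" is the grip in N (left out, the last holds). Time passes only in rows, so rows that do not move let the fingers close. It gives the time, the measured TCP pose, the force and the opening at its end, in the units of the state.
- sense(): the state, without advancing time (a new reading comes with each control period).
- grab_frame(name): name is "side" or "top" or "wrist"; returns the picture (480x640x3 uint8, blue, green, red); there is no depth.
- camera_model(name): a dict with "fx", "fy", "cx", "cy" (pixels), "R" (3x3) and "t" (3): a world point X has camera coordinates R X + t. Camera axes: x right, y down, z forward; pixel columns grow to the right and rows downward; lengths in mm; the calibration is good to about 2 mm. The wrist camera is an equidistant fisheye: a pixel r from the principal point sees the ray r / f radians off the axis. A picture is of the moment at which its call begins: read the wrist's pose just before it. camera_model takes no time and is no camera call; for the wrist camera it gives the pose at the moment of the call.
- sign_off(): hands the job in, once; it reports no verdict.
The state is a dict: "clock": time; "qpos": joint angles; "qvel": joint speeds; "joint_efforts": joint torques, N m; "eef_pos": TCP position; "tcp_rot": TCP orientation; "contact_force": force on the tool from outside, world axes, zero at the start; "wrist_torque": the same for the moment, N m; "opening": opening from 0.0 (shut) to 1.0 (fully open).
Only numpy, scipy, OpenCV 4.12 (cv2) and the standard library are available. Lean on these libraries where they do the work, as an engineer would, in place of code of your own. Each camera call takes 0.05 s, during which the arm holds its last target. There are 200 camera calls.

## Task

One long grey tray holds a single microscope objective; the tray of the same kind held in the low corner dock has three and one free pocket. Set the single objective gently down, upright, in that free pocket, then lay the tray it came from, now empty, squarely on top of the pile of two empty trays without dropping it or pushing the pile aside. Do not tip the objective on the way.

Things in the scene. Friction and masses are not known exactly. Their poses are not given: they have to be found in the camera images.
- lone: The single objective: upright steel barrel, 28 mm diameter, parallel sides, 56 mm high, with a 20 mm brass thread 6 mm high on top (62 mm in all); 80 to 170 g; standing loose in the middle of any one of the donor's four pockets. Origin: centre of its underside, 3 mm above the table; z up. Its top 39 mm stands above the tray's rim. Three more like it already stand in the docked tray.
- donor: The donor tray, loose, 80 to 170 g: grey plastic, 191 mm long (x), 50 mm wide (y), 26 mm high, 3 mm walls and floor, four open 44 mm square pockets in a row along x at -70.5, -23.5, 23.5 and 70.5 mm; flat underside. Origin: centre of the underside. z up. Empty, it balances at its middle, where its 50 mm width can be gripped from above.
- pile_top: Upper of two loose empty trays piled on the table, each the same as the donor (191 x 50 x 26 mm, long side x). Origin: centre of its underside, 26 mm above the table; z up. The donor's underside is to rest on its rim, 26 mm above this origin, long sides along long sides, either way round.
- free_pocket: The one free pocket, any of the four, of the docked tray (like the donor, fixed to the table by 10 mm high corner brackets; pockets 47 mm apart; the other three hold objectives). 44 mm square. Origin: middle of the pocket's floor, 3 mm above the table, 23 mm below the rim; x along the docked tray's length, z up.
Mind the look-alikes: they are no part of the job. What is shaped like the donor but blue or brown is not meant. What is shaped like the lone but red is not meant.

How it is judged (in metres and radians):
On the way, in this order (a step that is already met when the one before it is completed fails the run):
1. the single objective stands in the free pocket of the docked tray (horizontal distance between lone and free_pocket below 0.015 m and z of lone in the frame of free_pocket between -0.005 and 0.008 m and angle between lone's own z axis and vertical below 0.17 rad and linear speed of lone below 0.03 m/s), for 0.2 s.
2. the emptied tray lies on the pile (x of donor in the frame of pile_top between -0.02 and 0.02 m and y of donor in the frame of pile_top between -0.015 and 0.015 m and z of donor in the frame of pile_top between 0.02 and 0.032 m and angle between the x axis of donor and the x axis of pile_top, either way round below 0.175 rad and angle between donor's own z axis and vertical below 0.1 rad and linear speed of donor below 0.03 m/s), for 0.2 s.
At the end, for the whole second after the job is handed in: The objective stands on the floor of the free pocket, within 15 mm of its middle and 10 degrees of upright; the donor lies level on the pile's upper tray, within 20 mm lengthwise, 15 mm sideways and 10 degrees; that tray is level, within 30 mm of its start; all at rest (all of step 1 and all of step 2 and distance of pile_top from where it was at the start of the episode below 0.03 m and angle between pile_top's own z axis and vertical below 0.1 rad); the robot touches nothing.
It fails at once if the objective tipped by more than 35 degrees (angle between lone's own z axis and vertical above 0.61 rad).
It fails at once if the objective dropped into the pocket (faster than 0.7 m/s, a fall of about 25 mm) (horizontal distance between lone and free_pocket below 0.03 m and z of lone in the frame of free_pocket below 0.04 m and linear speed of lone above 0.7 m/s).
It fails at once if the tray dropped on the pile (faster than 0.7 m/s, a fall of about 25 mm) (horizontal distance between donor and pile_top below 0.05 m and z of donor in the frame of pile_top below 0.06 m and linear speed of donor above 0.7 m/s).
It also fails if it takes over 59 s, if anything falls off the work surface, if the arm or the gripper's body presses on something with over 40 N, if the wrist force passes 120 N, or if a joint passes its speed limit or range.

## Working session

There is one attempt and no reset: what is moved stays moved. The work goes in short steps, Python scripts to look and compute and a tool call to move; the robot and the scene stay as the last step left them, time stands still between calls to the robot, and variables do not carry over. Pictures are saved under pics/ and viewed, about 8 in all and at most 12, crops included, and the job is handed in when it is done.

Besides the shell and the picture viewer there is one more tool, called after "Emit:" as name(argument=value, ...) on one line, values as JSON. step_arm: Moves the arm, as the interface text tells. Its arguments: {"type":"object","properties":{"commands":{"type":"array","items":{"type":"array"}},"force":{"type":"number"}},"required":["commands"]}

```bash
mkdir -p pics; python3 - <<'E'
from rig import *
import cv2
for n in("top","side"):
    cv2.imwrite(f"pics/{n}0.png",grab_frame(n)); m=camera_model(n); print(n,m)
print(sense())
E
```

```text
top {'fx': 442.25023377589565, 'fy': 442.25023377589565, 'cx': 312.96525247909926, 'cy': 241.11274504027028, 'R': array([[-0.02911074, -0.99957356,  0.00229207],
       [-0.99760566,  0.02890936, -0.06282672],
       [ 0.06273366, -0.00411551, -0.99802182]]), 't': array([ 33.18295067, 415.91618924, 939.1334294 ])}
side {'fx': 454.30923597795737, 'fy': 454.30923597795737, 'cx': 313.8452022874285, 'cy': 243.89394879115466, 'R': array([[-0.8055087 , -0.59258086,  0.00191436],
       [-0.32912726,  0.4446991 , -0.83301738],
       [ 0.49277884, -0.67163281, -0.55324351]]), 't': array([332.27769586, 163.03938894, 784.55338529])}
{'clock': 0.1, 'qpos': array([-1.27043483e+00,  3.53579497e-01,  1.63404215e+00,  1.43564283e-05,
        1.15520184e+00, -2.40725763e-03]), 'qvel': array([-9.76093944e-05, -1.53126778e-03, -1.29349119e-03, -7.51200403e-04,
       -2.85894470e-04,  4.14146279e-05]), 'joint_efforts': array([ 3.17040235e-05, -6.06358910e+01, -3.42819500e+01, -1.27439266e-04,
        3.90587171e-03, -2.55047661e-05]), 'eef_pos': array([ 186.28998744, -596.37727472,  404.04377909]), 'tcp_rot': array([-3.14036185e+00, -1.60901127e-05,  3.02762944e-01]), 'contact_force': array([-0.64829289, -0.79233624, -1.00776257]), 'wrist_torque': array([ 0.00898323, -0.04922879,  0.01149662]), 'opening': 1.003515444149087}
```

View pics/top0.png

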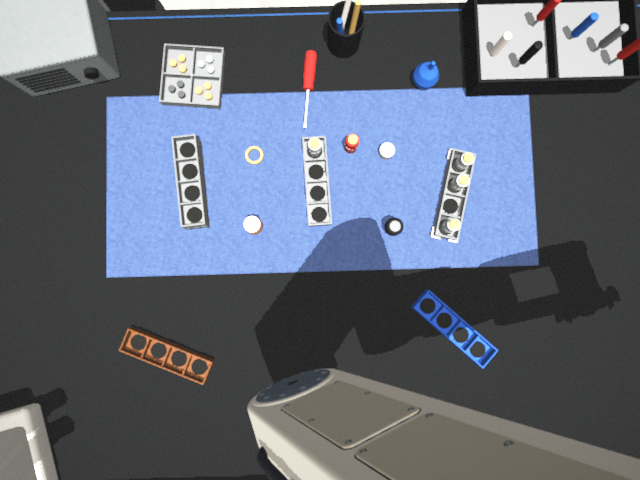

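View pics/side0.png

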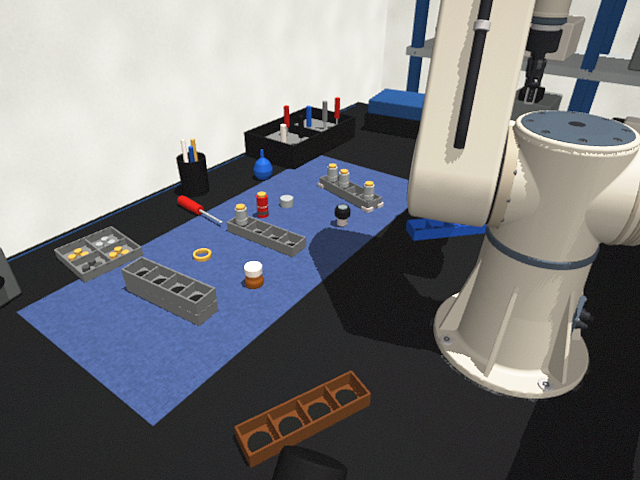

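The top view shows three grey trays:
- The tray at (316,181) holds one objective at (315,147), so it is the donor.
- The tray at (190,181) looks double-height in the side view at (170,288), so it is the pile.
- The tray at (453,196), in brackets, is the dock, with its free pocket at (450,206).

Brown (165,355) and blue (455,328) trays and the red objective at (351,142) are look-alikes. I'll confirm with enlarged crops.

```bash
python3 - <<'E'
import cv2,numpy as np
im=cv2.imread("pics/top0.png")
a=[cv2.resize(im[128:248,x:x+66],None,fx=4,fy=5,interpolation=cv2.INTER_CUBIC) for x in (160,290,420)]
cv2.imwrite("pics/crop1.png",np.hstack(a))
E
```

```text
(no output)
```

View pics/crop1.png

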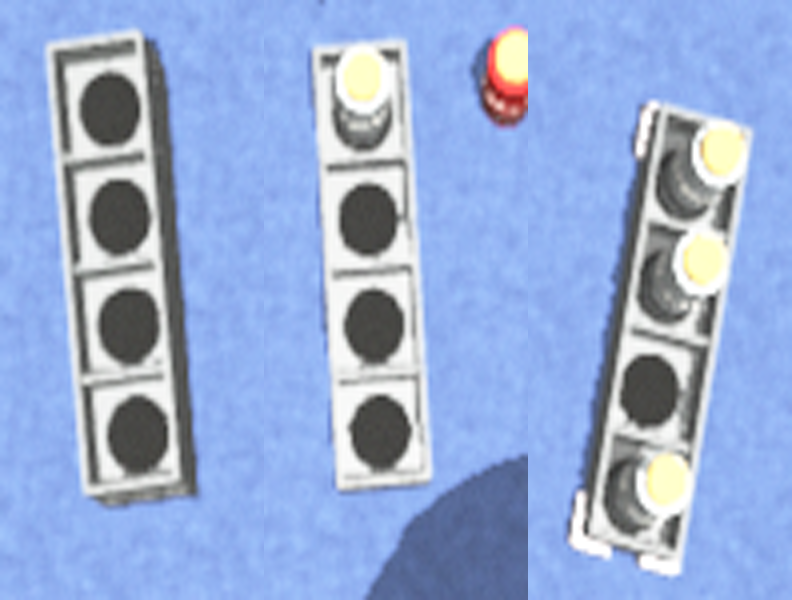

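```bash
cat > h.py <<'E'
import numpy as np
from rig import *
def unproj(px,z,n="top"):
    m=camera_model(n);R,t=m["R"],m["t"]
    c=-R.T@t; d=R.T@np.array([(px[0]-m["cx"])/m["fx"],(px[1]-m["cy"])/m["fy"],1])
    return (c+d*(z-c[2])/d[2])[:2]
E
python3 - <<'E'
from h import *
np.set_printoptions(precision=1,suppress=True)
f=lambda l,o,x0,z:np.array([unproj((x0+(a-o)/4,128+b/5),z) for a,b in l])
D={"pile":(0,160,[(48,45),(143,32),(182,483),(87,495)],52,[(110,108),(120,217),(130,325),(138,433)],29,[]),
"donor":(264,290,[(315,47),(408,40),(432,480),(338,490)],26,[(367,219),(374,326),(381,432)],3,[(363,77)]),
"dock":(528,420,[(657,103),(752,130),(680,558),(590,533)],26,[(651,390)],3,[(722,150),(703,262),(667,482)])}
for k,(o,x0,r,zr,d,zd,t) in D.items():
    R=f(r,o,x0,zr); v=R[0]+R[1]-R[2]-R[3]
    print(k,"c",R.mean(0),"L",np.linalg.norm(v)/2,"W",np.linalg.norm(R[0]-R[1]),np.linalg.norm(R[2]-R[3]),"yaw",np.arctan2(v[1],v[0]).round(3))
    print(" discs",*f(d,o,x0,zd)); 
    if t: print(" tops",*f(t,o,x0,65))
E
```

```text
pile c [548.2 276.1] L 190.9875322882589 W 49.92799359113708 49.25357120145261 yaw 0.095
 discs [619.9 284.2] [572.5 279.4] [525.8 274.7] [479.4 271. ]
donor c [545.5   8.1] L 191.5678265517751 W 50.21749062157836 50.212365007487854 yaw 0.036
 discs [569.7  10.5] [522.2   8.1] [475.4   5.6]
 tops [615.3  11.7]
dock c [ 508.2 -286.6] L 189.66884809865383 W 52.26010155147765 48.84886659061933 yaw -0.247
 discs [ 485.6 -282.6]
 tops [ 575.7 -304.2] [ 529.4 -292. ] [ 439.2 -269. ]
```

The crop confirms the donor (objective in its upper pocket), the dock (free third pocket) and the pile. The measured sizes, 190–191 × 49–52 mm, match the description.

- Lone: about (615.5, 11.5)
- Donor centre: (545.5, 8), yaw about 0.045
- Free pocket: about (485, -281), yaw -0.25
- Pile: (548, 276), yaw 0.095

I'll move above the lone with the jaws across the tray's width.

Emit:
step_arm(commands=[[[0,0,0],0.13,0.6],[[0,0,0],0.13,0.6],[[28.5,-36.7,0],0,0.6],[[28.5,-36.7,0],0,0.6],[[28.5,-36.7,0],0,0.6],[[28.5,-36.7,0],0,0.6],[[28.5,-36.7,0],0,0.6],[[28.5,-36.7,0],0,0.6],[[28.5,-36.7,0],0,0.6],[[28.5,-36.7,0],0,0.6],[[28.5,-36.7,0],0,0.6],[[28.5,-36.7,0],0,0.6],[[28.5,-36.7,0],0,0.6],[[28.5,-36.7,0],0,0.6],[[28.5,-36.7,0],0,0.6],[[28.5,-36.7,0],0,0.6],[[28.5,-36.7,0],0,0.6],[[0,0,0],0,0.6]], force=30)

```text
clock: 2.35
eef_pos: [606.1, -12.8, 400.2]
tcp_rot: [-3.136, 0.005, 0.032]
contact_force: [-0.9, 0.1, -0.4]
opening: 0.598
```

```bash
cat >> h.py <<'E'
def go(x,y,z,yaw):
    "remaining move to the target: shift in tool axes, turn about tool z"
    from scipy.spatial.transform import Rotation as T
    s=sense(); r=T.from_euler("xyz",s["tcp_rot"]).as_matrix()
    print("t",round(s["clock"],2),"tcp",s["eef_pos"].round(1),s["tcp_rot"].round(3),"F",s["contact_force"].round(1),"open",round(s["opening"],3))
    print("shift",(r.T@(np.array([x,y,z])-s["eef_pos"])).round(1),"turn",round(s["tcp_rot"][2]-yaw,3))
E
python3 - <<'E'
from h import *; import cv2
go(615.5,11.5,205,.045)
im=grab_frame("wrist"); cv2.imwrite("pics/w1.png",im)
# predicted wrist pixels
m=camera_model("wrist")
for p in ([615.5,11.5,65],[545.5,8.3,26]):
    c=m["R"]@np.array(p)+m["t"]; a=np.arctan2(np.hypot(*c[:2]),c[2]); u=c[:2]/np.hypot(*c[:2])*a*m["fx"]+[m["cx"],m["cy"]]; print(u)
E
```

```text
t 2.35 tcp [606.1 -12.8 400.2] [-3.136  0.005  0.032] F [-0.9  0.1 -0.4] open 0.598
shift [ 11.1 -22.9 195.3] turn -0.013
[291.90931492 206.16150628]
[297.69014428 267.49548153]
```

View pics/w1.png

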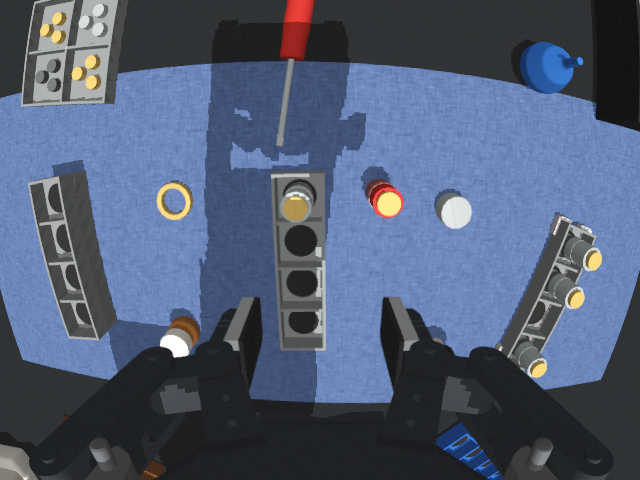

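The wrist view shows the lone's brass top at (294,208) against a predicted (292,206), and the donor rim where expected. They agree within about 2 mm, so I'll align and descend to just above it.

Emit:
step_arm(commands=[[[5.5,-11.5,0],-0.013,0.6],[[5.5,-11.5,0],0,0.6],[[0,0,25],0,0.6],[[0,0,25],0,0.6],[[0,0,25],0,0.6],[[0,0,25],0,0.6],[[0,0,0],0,0.6]])

```text
clock: 3.28
eef_pos: [614.3, 9.5, 298.6]
tcp_rot: [-3.136, 0.005, 0.04]
contact_force: [-0.6, 0.2, 0.3]
opening: 0.599
```

```bash
python3 - <<'E'
from h import *; import cv2
go(615.5,11.5,205,.045)
E
```

```text
t 3.27 tcp [614.3   9.5 298.6] [-3.136  0.005  0.04 ] F [-0.6  0.2  0.3] open 0.599
shift [ 1.7 -1.5 93.6] turn -0.005
```

Emit:
step_arm(commands=[[[1.5,-1.5,15],0,0.6],[[0,0,20],0,0.6],[[0,0,20],0,0.6],[[0,0,15],0,0.6],[[0,0,12],0,0.6],[[0,0,9],0,0.6],[[0,0,0],0,0.6]])

```text
clock: 4.15
eef_pos: [618.0, 11.7, 207.3]
tcp_rot: [-3.136, -0.003, 0.039]
contact_force: [0.4, 1.0, 0.7]
opening: 0.601
```

```bash
python3 - <<'E'
from h import *; import cv2
go(615.5,11.5,205,.045)
im=grab_frame("wrist"); cv2.imwrite("pics/w2.png",im)
E
```

```text
t 4.15 tcp [618.   11.7 207.3] [-3.136e+00 -3.000e-03  3.900e-02] F [0.4 1.  0.7] open 0.601
shift [-2.5  0.1  2.2] turn -0.006
```

View pics/w2.png

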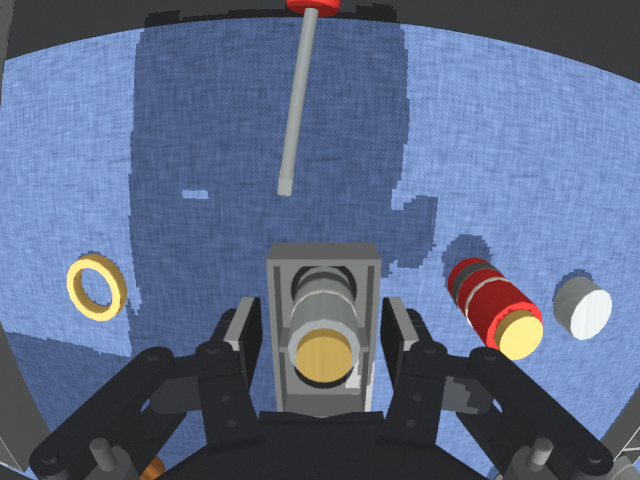

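The objective is centred between the pads: brass at (323,355), pads at about 258 and 385. I'll make a small correction and close gently.

Emit:
step_arm(commands=[[[-2,0,2],0,0.6],[[0,0,0],0,0.45],[[0,0,0],0,0.35],[[0,0,0],0,0.25],[[0,0,0],0,0.2],[[0,0,0],0,0.2],[[0,0,0],0,0.2],[[0,0,0],0,0.2]], force=30)

```text
clock: 5.2
eef_pos: [616.6, 11.6, 207.0]
tcp_rot: [-3.137, -0.005, 0.039]
contact_force: [0.6, 0.0, -0.7]
opening: 0.304
```

Emit:
step_arm(commands=[[[0,0,-5],0,0.15],[[0,0,-10],0,0.15],[[0,0,-20],0,0.15],[[0,0,-20],0,0.15],[[0,0,-20],0,0.15],[[0,0,-15],0,0.15],[[0,0,0],0,0.15]])

```text
clock: 6.08
eef_pos: [616.6, 11.1, 306.0]
tcp_rot: [-3.137, -0.009, 0.039]
contact_force: [0.4, -0.2, -1.7]
opening: 0.308
```

```bash
python3 - <<'E'
from h import *; import cv2,numpy as np
go(485,-281,300,-.25)
im=grab_frame("wrist"); s=grab_frame("side")
cv2.imwrite("pics/w3.png",np.hstack([im[200:480,120:520],cv2.resize(s[170:270,170:310],(400,280))]))
E
```

```text
t 6.08 tcp [616.6  11.1 306. ] [-3.137 -0.009  0.039] F [ 0.4 -0.2 -1.7] open 0.308
shift [-142.8  286.8    3.2] turn 0.289
```

View pics/w3.png

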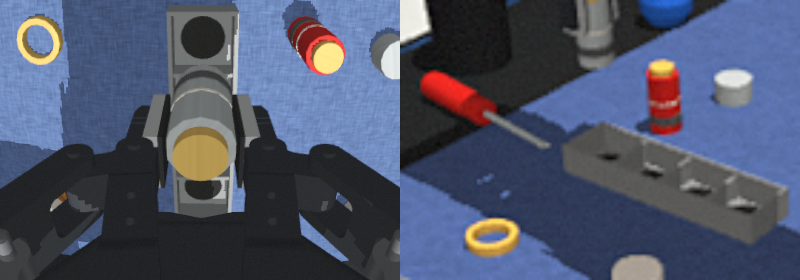

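The wrist and side crops show the objective gripped upright and clear of the now empty donor tray. I'll turn, then carry it to the dock.

Emit:
step_arm(commands=[[[0,0,0],0.07,0.15],[[0,0,0],0.08,0.15],[[0,0,0],0.08,0.15],[[0,0,0],0.07,0.15],[[-2,10,0],0,0.15],[[-4,23,0],0,0.15],[[-4,23,0],0,0.15],[[-4,23,0],0,0.15],[[-4,23,0],0,0.15],[[-4,23,0],0,0.15],[[-4,23,0],0,0.15],[[-4,23,0],0,0.15],[[-4,23,0],0,0.15],[[-4,23,0],0,0.15],[[-4,23,0],0,0.15],[[-4,23,0],0,0.15],[[-4,23,0],0,0.15],[[-4,23,0],0,0.15],[[-2,10,0],0,0.15],[[0,0,0],0,0.15]])

```text
clock: 8.68
eef_pos: [455.7, -305.7, 294.8]
tcp_rot: [-3.14, 0.014, -0.258]
contact_force: [0.3, 0.1, -0.7]
opening: 0.303
```

```bash
python3 - <<'E'
from h import *
go(485,-281,300,-.25)
E
```

```text
t 8.68 tcp [ 455.7 -305.7  294.8] [-3.14   0.014 -0.258] F [ 0.3  0.1 -0.7] open 0.303
shift [ 21.9 -31.4  -5.5] turn -0.008
```

Emit:
step_arm(commands=[[[8,-11,0],0,0.15],[[7,-11,0],0,0.15],[[5,-7,0],0,0.15],[[0,0,0],0,0.15],[[0,0,0],0,0.15]])

```text
clock: 9.3
eef_pos: [485.6, -278.6, 294.4]
tcp_rot: [-3.139, 0.014, -0.254]
contact_force: [-0.3, -0.3, -1.0]
opening: 0.306
```

```bash
python3 - <<'E'
from h import *; import cv2
go(485,-281,207,-.25)
cv2.imwrite("pics/w4.png",grab_frame("wrist"))
E
```

```text
t 9.3 tcp [ 485.6 -278.6  294.4] [-3.139  0.014 -0.254] F [-0.3 -0.3 -1. ] open 0.306
shift [ 1.3  2.6 87.4] turn -0.004
```

View pics/w4.png

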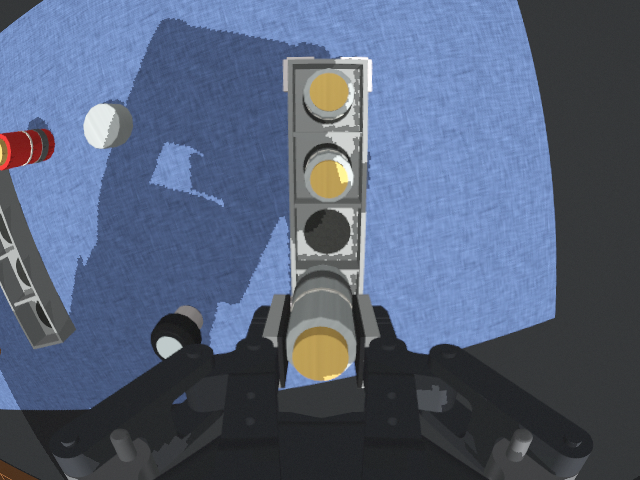

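```bash
cat >> h.py <<'E'
def wun(px,z,m=None):
    m=m or camera_model("wrist"); q=(np.array(px)-[m["cx"],m["cy"]]); r=np.hypot(*q); a=r/m["fx"]
    d=m["R"].T@np.array([*(np.sin(a)*q/r),np.cos(a)]); c=-m["R"].T@m["t"]
    return (c+d*(z-c[2])/d[2])[:2].round(1)
def toolpt(p):
    from scipy.spatial.transform import Rotation as T
    s=sense(); return (s["eef_pos"]+T.from_euler("xyz",s["tcp_rot"]).as_matrix()@np.array(p,float)).round(1)
E
python3 - <<'E'
from h import *
print("disc",wun((327,231),3),"tops",wun((330,91),65),wun((330,180),65),"lone bottom",toolpt([-1,0,204]),"top",toolpt([-1,0,142]))
c=toolpt([-1,0,142]); print("brass seen",wun((321,354),c[2]))
E
```

```text
disc [ 484.  -283.4] tops [ 574.8 -307.5] [ 528.7 -295.6] lone bottom [ 481.9 -277.3   90.4] top [ 482.7 -277.7  152.4]
brass seen [ 482.9 -278.9]
```

Emit:
step_arm(commands=[[[4.5,4,0],0,0.15],[[0,0,0],0,0.15],[[0,0,12],0,0.15],[[0,0,14],0,0.15],[[0,0,14],0,0.15],[[0,0,8],0,0.15],[[0,0,0],0,0.15]])

```text
clock: 10.22
eef_pos: [487.3, -284.2, 241.7]
tcp_rot: [-3.139, 0.016, -0.256]
contact_force: [-0.1, 0.0, -0.7]
opening: 0.304
```

```bash
python3 - <<'E'
from h import *
go(485,-282,207,-.25); print(toolpt([-1,0,204]))
E
```

```text
t 10.22 tcp [ 487.3 -284.2  241.7] [-3.139  0.016 -0.256] F [-0.1  0.  -0.7] open 0.304
shift [-2.2 -1.4 34.7] turn -0.006
[ 483.3 -282.6   37.7]
```

Bottom at (483.3, -282.6, 38), within about 1.5 mm of the pocket centre. I'll keep lowering slowly.

Emit:
step_arm(commands=[[[1,0,8],0,0.15],[[1,0,8],0,0.15],[[0,0,6],0,0.15],[[0,0,5],0,0.15],[[0,0,0],0,0.15]])

```text
clock: 10.85
eef_pos: [489.3, -284.7, 213.3]
tcp_rot: [-3.139, 0.015, -0.256]
contact_force: [0.6, 0.2, -0.8]
opening: 0.306
```

```bash
python3 - <<'E'
from h import *
go(485,-282,207,-.25); print(toolpt([-1,0,204]))
E
```

```text
t 10.85 tcp [ 489.3 -284.7  213.3] [-3.139  0.015 -0.256] F [ 0.6  0.2 -0.8] open 0.306
shift [-4.8 -1.5  6.4] turn -0.006
[ 485.5 -283.2    9.3]
```

Emit:
step_arm(commands=[[[0,0,2.5],0,0.15],[[0,0,2],0,0.15],[[0,0,1],0,0.15],[[0,0,0],0,0.15]])

```text
clock: 11.35
eef_pos: [489.5, -284.8, 207.9]
tcp_rot: [-3.14, 0.014, -0.256]
contact_force: [-0.4, -0.1, -1.0]
opening: 0.307
```

Emit:
step_arm(commands=[[[0,0,1],0,0.15],[[0,0,0.5],0,0.15],[[0,0,0],0,0.15]])

```text
clock: 11.72
eef_pos: [489.6, -284.9, 207.1]
tcp_rot: [-3.14, 0.014, -0.256]
contact_force: [-1.3, 0.7, -0.9]
opening: 0.304
```

Emit:
step_arm(commands=[[[0,0,1],0,0.15],[[0,0,0],0,0.15]])

```text
clock: 11.98
eef_pos: [489.7, -285.0, 207.1]
tcp_rot: [-3.14, 0.013, -0.256]
contact_force: [-0.7, -0.2, -0.9]
opening: 0.304
```

It has stopped at the release height; z is unchanged. I'll open slowly and rise.

Emit:
step_arm(commands=[[[0,0,0],0,0.33],[[0,0,0],0,0.38],[[0,0,0],0,0.45],[[0,0,0],0,0.55],[[0,0,0],0,0.6],[[0,0,-10],0,0.6],[[0,0,-20],0,0.6],[[0,0,-30],0,0.6],[[0,0,-30],0,0.6],[[0,0,-10],0,0.6],[[0,0,0],0,0.6]])

```text
clock: 13.35
eef_pos: [491.0, -285.5, 311.6]
tcp_rot: [-3.14, 0.012, -0.256]
contact_force: [-0.4, 0.6, -1.0]
opening: 0.599
```

```bash
python3 - <<'E'
from h import *; import cv2
go(545.5,8.3,300,.045)
w=grab_frame("wrist");cv2.imwrite("pics/w5.png",w)
s=grab_frame("side");cv2.imwrite("pics/s5.png",np.hstack([cv2.resize(s[140:260,200:400],(480,288)),cv2.resize(w,(320,240)).repeat(1,0)[:240].copy() if 0 else cv2.resize(w[0:480,160:480],(192,288))]))
E
```

```text
t 13.35 tcp [ 491.  -285.5  311.6] [-3.14   0.012 -0.256] F [-0.4  0.6 -1. ] open 0.599
shift [ -21.5 -298.    12.4] turn -0.301
```

View pics/s5.png

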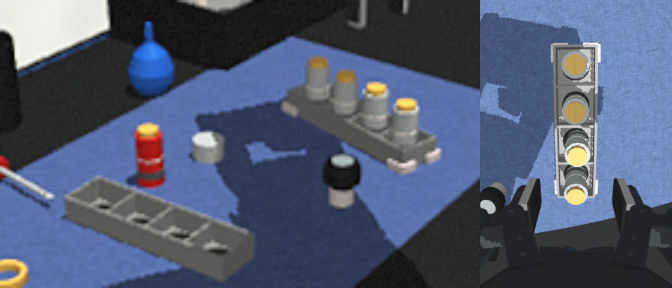

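The crop shows four upright objectives of equal height in the dock, with the donor empty. Step 1 is done. I'll move over the donor's middle.

Emit:
step_arm(commands=[[[0,0,0],-0.1,1],[[0,0,0],-0.1,1],[[0,0,0],-0.1,1],[[5.6,-24.3,0],0,1],[[5.6,-24.3,0],0,1],[[5.6,-24.3,0],0,1],[[5.6,-24.3,0],0,1],[[5.6,-24.3,0],0,1],[[5.6,-24.3,0],0,1],[[5.6,-24.3,0],0,1],[[5.6,-24.3,0],0,1],[[5.6,-24.3,0],0,1],[[5.6,-24.3,0],0,1],[[5.6,-24.3,0],0,1],[[5.6,-24.3,0],0,1],[[0,0,0],0,1],[[0,0,0],0,1]])

```text
clock: 15.58
eef_pos: [536.7, 19.7, 289.8]
tcp_rot: [-3.125, 0.047, 0.054]
contact_force: [0.1, -0.4, -0.1]
opening: 1.002
```

```bash
python3 - <<'E'
from h import *; import cv2
go(545.5,8.3,179,.045)
w=grab_frame("wrist");cv2.imwrite("pics/w6.png",w)
E
```

```text
t 15.57 tcp [536.7  19.7 289.8] [-3.125  0.047  0.054] F [ 0.1 -0.4 -0.1] open 1.002
shift [ 13.4  13.7 110.1] turn 0.009
```

View pics/w6.png

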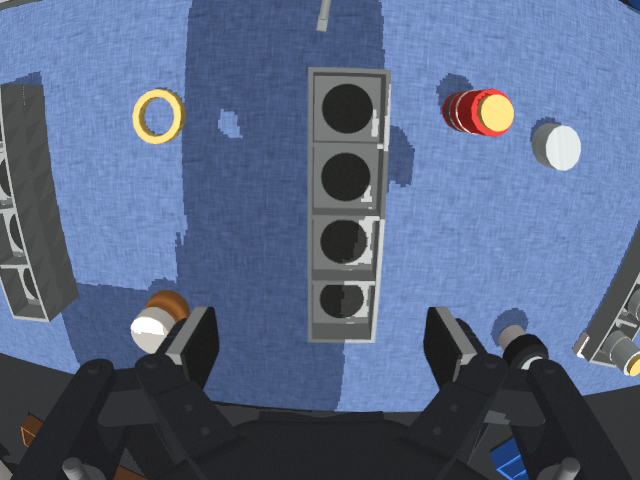

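```bash
python3 - <<'E'
from h import *
R=np.array([wun(p,26) for p in((309,68),(390,70),(374,341),(308,341))]);v=R[0]+R[1]-R[2]-R[3]
print(R.tolist(),R.mean(0),np.arctan2(v[1],v[0]),np.linalg.norm(v)/2)
print([wun(p,3) for p in((348,108),(346,177),(344,242),(342,300))])
print("grasp pt",toolpt([0,0,155]),sense()["qpos"].round(3))
E
```

```text
[[637.9, 35.6], [640.3, -13.2], [451.3, -21.2], [448.7, 28.1]] [544.55    7.325] 0.04096068353431558 189.25874484419467
[array([614.9,   9.6]), array([567.6,   7.9]), array([520.3,   6. ]), array([472.8,   3.9])]
grasp pt [529.3  21.8 135. ] [0.029 0.371 1.903 0.02  0.915 1.534]
```

Emit:
step_arm(commands=[[[0,6,0],0,1],[[0,6,0],0,1],[[0,0,0],0,1],[[0,0,0],0,1]])

```text
clock: 16.12
eef_pos: [537.1, 4.6, 289.4]
tcp_rot: [-3.125, 0.048, 0.051]
contact_force: [-0.2, 0.1, 0.4]
opening: 1.002
```

Emit:
step_arm(commands=[[[5,0.7,0],-0.005,1],[[5,0.7,0],0,1],[[5,0,0],0,1],[[5,0,0],0,1],[[0,0,0],0,1],[[0,0,15],0,1],[[0,0,15],0,1],[[0,0,15],0,1],[[0,0,10],0,1],[[0,0,0],0,1]])

```text
clock: 17.38
eef_pos: [555.0, 5.5, 228.3]
tcp_rot: [-3.125, 0.05, 0.057]
contact_force: [-0.8, 0.2, -0.5]
opening: 1.0
```

```bash
python3 - <<'E'
from h import *
go(545,7.5,179,.045); print(toolpt([0,0,155]))
E
```

```text
t 17.38 tcp [555.    5.5 228.3] [-3.125  0.05   0.057] F [-0.8  0.2 -0.5] open 1.0
shift [-7.4 -1.7 49.7] turn 0.012
[547.2   7.7  73.5]
```

Emit:
step_arm(commands=[[[0,1,12],0.012,1],[[0,0,12],0,1],[[0,0,12],0,1],[[0,0,8],0,1],[[0,0,3],0,1],[[0,0,0],0,1]])

```text
clock: 18.12
eef_pos: [552.9, 5.1, 178.3]
tcp_rot: [-3.125, 0.049, 0.044]
contact_force: [0.3, -0.4, 1.7]
opening: 0.998
```

```bash
python3 - <<'E'
from h import *; import cv2
go(545,7.5,179,.045); print(toolpt([0,0,155]))
w=grab_frame("wrist");cv2.imwrite("pics/w7.png",w)
E
```

```text
t 18.12 tcp [552.9   5.1 178.3] [-3.125  0.049  0.044] F [ 0.3 -0.4  1.7] open 0.998
shift [-7.8 -2.7 -0.2] turn -0.001
[545.2   7.3  23.5]
```

View pics/w7.png

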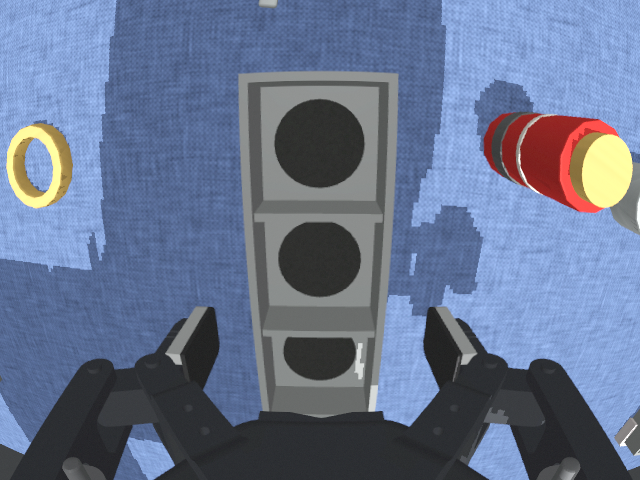

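The pads at about (205,340) and (440,340) straddle the tray near its middle wall. I'll close.

Emit:
step_arm(commands=[[[0,0,0],0,0.85],[[0,0,0],0,0.75],[[0,0,0],0,0.65],[[0,0,0],0,0.55],[[0,0,0],0,0.45],[[0,0,0],0,0.4],[[0,0,0],0,0.4],[[0,0,0],0,0.4]], force=40)

```text
clock: 19.18
eef_pos: [553.5, 5.1, 179.7]
tcp_rot: [-3.125, 0.047, 0.044]
contact_force: [-0.0, 0.5, 1.6]
opening: 0.576
```

Emit:
step_arm(commands=[[[0,0,-5],0,0.4],[[0,0,-10],0,0.4],[[0,0,-15],0,0.4],[[0,0,-20],0,0.4],[[0,0,-20],0,0.4],[[0,0,-20],0,0.4],[[0,0,-10],0,0.4],[[0,0,0],0,0.4]])

```text
clock: 20.18
eef_pos: [558.7, 3.6, 288.0]
tcp_rot: [-3.126, 0.044, 0.044]
contact_force: [-0.1, -0.3, -1.3]
opening: 0.571
```

```bash
python3 - <<'E'
from h import *
go(548,276,300,.095); print(toolpt([0,0,155]))
E
```

```text
t 20.18 tcp [558.7   3.6 288. ] [-3.126  0.044  0.044] F [-0.1 -0.3 -1.3] open 0.571
shift [   0.7 -272.8   -7.6] turn -0.051
[551.8   5.8 133.2]
```

Emit:
step_arm(commands=[[[0,0,0],-0.05,0.4],[[0,0,0],0,0.4],[[1,-10,0],0,0.4],[[1.3,-15,0],0,0.4],[[1.3,-15,0],0,0.4],[[1.3,-15,0],0,0.4],[[1.3,-15,0],0,0.4],[[1.3,-15,0],0,0.4],[[1.3,-15,0],0,0.4],[[1.3,-15,0],0,0.4],[[1,-10,0],0,0.4],[[0,0,0],0,0.4]])

```text
clock: 21.68
eef_pos: [557.2, 139.4, 288.2]
tcp_rot: [-3.123, 0.046, 0.093]
contact_force: [0.5, -0.6, -1.2]
opening: 0.576
```

```bash
python3 - <<'E'
from h import *
go(548,276,300,.095); print(toolpt([0,0,155]))
E
```

```text
t 21.68 tcp [557.2 139.4 288.2] [-3.123  0.046  0.093] F [ 0.5 -0.6 -1.2] open 0.576
shift [   3.1 -137.1   -9.4] turn -0.002
[549.9 141.6 133.3]
```

Emit:
step_arm(commands=[[[0.8,-10,0],0,0.4],[[1.3,-15,0],0,0.4],[[1.3,-15,0],0,0.4],[[1.3,-15,0],0,0.4],[[1.3,-15,0],0,0.4],[[1.3,-15,0],0,0.4],[[1.3,-15,0],0,0.4],[[1.3,-15,0],0,0.4],[[1,-12,0],0,0.4],[[0.5,-6,0],0,0.4],[[0,0,0],0,0.4],[[0,0,0],0,0.4]])

```text
clock: 23.18
eef_pos: [556.1, 282.0, 290.0]
tcp_rot: [-3.123, 0.046, 0.093]
contact_force: [0.0, 0.2, -1.3]
opening: 0.574
```

```bash
python3 - <<'E'
from h import *; import cv2
go(548,276,300,.095); print(toolpt([0,0,155]))
w=grab_frame("wrist");s=grab_frame("side");cv2.imwrite("pics/w8.png",np.hstack([w[:,100:540],cv2.resize(s[180:340,70:190],(360,480))]))
E
```

```text
t 23.18 tcp [556.1 282.  290. ] [-3.123  0.046  0.093] F [ 0.   0.2 -1.3] open 0.574
shift [-9.1  5.1 -9.7] turn -0.002
[548.8 284.2 135.2]
```

View pics/w8.png

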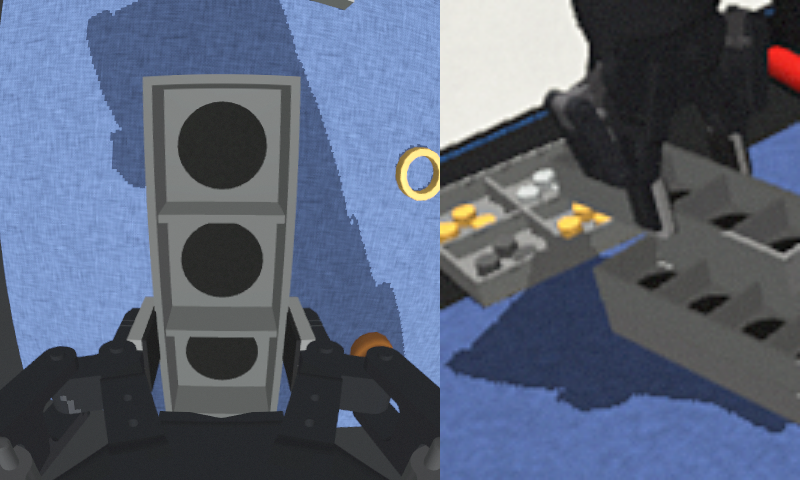

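Both views show the tray gripped level and about 60 mm above the pile's rim. I'll correct sideways, then lower in stages.

Emit:
step_arm(commands=[[[1.3,4.3,0],0,0.4],[[1.3,4.3,0],0,0.4],[[0,0,0],0,0.4],[[0,0,8],0,0.4],[[0,0,10],0,0.4],[[0,0,10],0,0.4],[[0,0,8],0,0.4],[[0,0,4],0,0.4],[[0,0,0],0,0.4]])

```text
clock: 24.4
eef_pos: [557.5, 272.7, 245.9]
tcp_rot: [-3.124, 0.047, 0.092]
contact_force: [-0.1, -0.2, -0.8]
opening: 0.574
```

```bash
python3 - <<'E'
from h import *
go(548,276,300,.095); print(toolpt([0,0,155]))
E
```

```text
t 24.4 tcp [557.5 272.7 245.9] [-3.124  0.047  0.092] F [-0.1 -0.2 -0.8] open 0.574
shift [-11.7  -5.1 -53.5] turn -0.003
[549.9 274.8  91.1]
```

Emit:
step_arm(commands=[[[0,-1.7,3],0,0.4],[[0,0,3],0,0.4],[[0,0,2],0,0.4],[[0,0,1],0,0.4],[[0,0,0],0,0.4]])

```text
clock: 25.02
eef_pos: [557.2, 274.9, 237.2]
tcp_rot: [-3.123, 0.046, 0.092]
contact_force: [0.1, -0.4, -1.5]
opening: 0.577
```

```bash
python3 - <<'E'
from h import *; import cv2
go(548,276,300,.095); print(toolpt([0,0,155]))
s=grab_frame("side");t=grab_frame("top")
cv2.imwrite("pics/s9.png",np.hstack([cv2.resize(s[210:350,90:250],(640,560),interpolation=cv2.INTER_CUBIC)]))
E
```

```text
t 25.02 tcp [557.2 274.9 237.2] [-3.123  0.046  0.092] F [ 0.1 -0.4 -1.5] open 0.577
shift [-12.   -3.1 -62.3] turn -0.003
[549.8 277.   82.4]
```

View pics/s9.png

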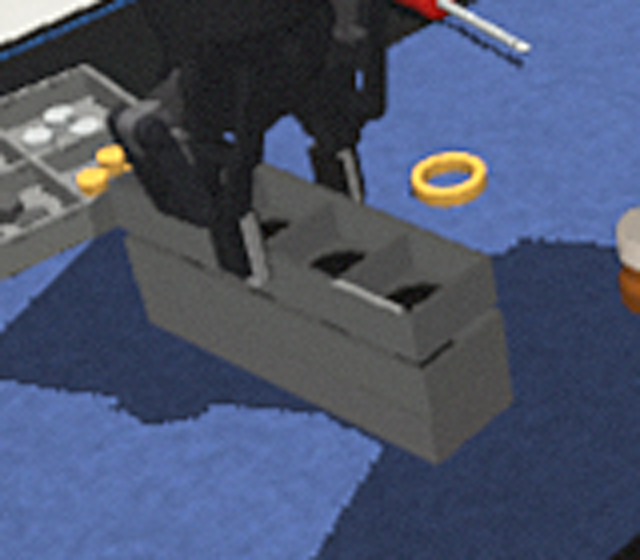

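```bash
python3 - <<'E'
from h import *
m=camera_model("side")
def pr(c,yaw,l,z):
    p=np.array([c[0]+l[0]*np.cos(yaw)-l[1]*np.sin(yaw),c[1]+l[0]*np.sin(yaw)+l[1]*np.cos(yaw),z])
    q=m["R"]@p+m["t"]; return ((np.array([m["fx"]*q[0]/q[2]+m["cx"]-90,m["fy"]*q[1]/q[2]+m["cy"]-210]))*4).round(0)
for nm,c,zs in(("pile",(548.7,276.7),(0,52)),("donor",(548.8,277),(57.5,83.5))):
  for z in zs: print(nm,z,[pr(c,.095,l,z).tolist() for l in((-95.5,25),(-95.5,-25),(95.5,25))])
E
```

```text
pile 0 [[437.0, 460.0], [511.0, 395.0], [145.0, 319.0]]
pile 52 [[420.0, 371.0], [498.0, 308.0], [120.0, 234.0]]
donor 57.5 [[418.0, 362.0], [496.0, 299.0], [117.0, 225.0]]
donor 83.5 [[409.0, 314.0], [489.0, 252.0], [103.0, 180.0]]
```

The predicted corners match the picture: pile (437,460) against (437,463), donor (418,362) against (420,362). The tray is aligned and hovering about 5 mm up, so I'll lower it to contact.

Emit:
step_arm(commands=[[[0,0,2],0,0.4],[[0,0,1.5],0,0.4],[[0,0,1],0,0.4],[[0,0,0],0,0.4]])

```text
clock: 25.62
eef_pos: [557.1, 274.9, 232.5]
tcp_rot: [-3.123, 0.046, 0.092]
contact_force: [0.0, -0.1, -1.6]
opening: 0.572
```

Emit:
step_arm(commands=[[[0,0,1],0,0.4],[[0,0,0],0,0.4]])

```text
clock: 25.88
eef_pos: [557.1, 275.0, 231.8]
tcp_rot: [-3.123, 0.046, 0.092]
contact_force: [-0.7, 0.0, 0.3]
opening: 0.575
```

The load has come off (Fz from -1.6 to +0.3 N), so the tray is in contact. I'll release slowly and rise.

Emit:
step_arm(commands=[[[0,0,0],0,0.6],[[0,0,0],0,0.65],[[0,0,0],0,0.72],[[0,0,0],0,0.82],[[0,0,0],0,0.92],[[0,0,0],0,0.95],[[0,0,-8],0,0.95],[[0,0,-15],0,0.95],[[0,0,-25],0,0.95],[[0,0,-30],0,0.95],[[0,0,-30],0,0.95],[[0,0,-20],0,0.95],[[0,0,0],0,0.95],[[0,0,0],0,0.95]])

```text
clock: 27.62
eef_pos: [563.5, 273.0, 370.1]
tcp_rot: [-3.121, 0.041, 0.092]
contact_force: [-0.5, 0.6, -0.3]
opening: 0.948
```

```bash
python3 - <<'E'
from h import *; import cv2
go(548,276,300,.095)
s=grab_frame("side")
cv2.imwrite("pics/s10.png",np.hstack([cv2.resize(s[210:350,90:250],(480,420),interpolation=cv2.INTER_CUBIC),cv2.resize(s[150:220,310:390],(320,280)).repeat(1,1) if 0 else cv2.copyMakeBorder(cv2.resize(s[150:220,310:390],(320,280)),0,140,0,0,0)]))
E
```

```text
t 27.62 tcp [563.5 273.  370.1] [-3.121  0.041  0.092] F [-0.5  0.6 -0.3] open 0.948
shift [-12.3  -3.   70.7] turn -0.003
```

The picture limit is reached, so I'll check numerically with template matching: the donor's end against its hover view, and the pile base and dock against earlier pictures.

```bash
python3 - <<'E'
from h import *; import cv2
s=grab_frame("side"); s0=cv2.imread("pics/side0.png")
s9=cv2.resize(cv2.imread("pics/s9.png"),(160,140),interpolation=cv2.INTER_AREA)
def mt(name,T,u,v,pad=12):
    w=s[v-pad:v+T.shape[0]+pad,u-pad:u+T.shape[1]+pad]
    r=cv2.matchTemplate(w,T,cv2.TM_CCOEFF_NORMED);_,q,_,l=cv2.minMaxLoc(r);print(name,"score",round(q,3),"shift px",l[0]-pad,l[1]-pad)
mt("donor end since hover",s9[58:92,76:126],166,268)
mt("pile base corner since start",s0[300:328,180:222],180,300)
# top view: donor rim corners expected vs edges
g=cv2.cvtColor(grab_frame("wrist"),cv2.COLOR_BGR2GRAY)
w=camera_model("wrist"); print(toolpt([0,0,155]))
# wrist: dark discs of donor pockets (floor z=55)
b=(g<50).astype(np.uint8); n,lab,st,ce=cv2.connectedComponentsWithStats(b)
for i in range(1,n):
    if 800<st[i,4]<9000 and 0.7<st[i,2]/st[i,3]<1.5: print("disc",ce[i].round(0),st[i,2:],wun(ce[i],55))
E
```

```text
donor end since hover score 0.714 shift px 0 2
pile base corner since start score 0.666 shift px -1 1
[556.8 275.5 214.5]
disc [322. 140.] [  45   43 1490] [618.3 282.6]
disc [322. 200.] [  42   41 1366] [571.8 278.4]
disc [322. 257.] [  40   36 1158] [524.6 274.1]
```

The donor's pocket discs, taken at floor height 55 mm, are within 2 mm of the original pile discs, with the right 47 mm spacing and yaw. The donor's end moved down 2 px from hover, as expected. I'll hand in.

```bash
python3 -c "
from rig import *
print(sense()['contact_force']); sign_off()"
```

```text
[-0.42557276  0.84909842 -0.14223094]
the job is handed in; nothing more can be done
```

I set the single objective upright in the docked tray's free pocket, then laid the emptied donor tray on the pile. I handed the job in at about 28 s of the 59 s allowed; sign-off gives no verdict.

**Objective:** The picture after release shows four upright objectives of equal height in the dock. By the arm's pose, it was let go about 1 mm from the pocket's middle. I did not picture it again after moving the tray.

**Tray:** The donor's pocket discs, seen by the wrist camera, lie within about 2 mm of where the pile's own discs were at the start. Yaw and pocket spacing match, and its end dropped 2 pixels from the hover view, as expected.

**Weaker checks:**
- **Pile:** Matching its base corner against the first picture gave a shift of at most 1 pixel, but with a low score (0.67). The donor's match scored 0.71.
- **Tilt:** The tool drifted about 0.05 rad off vertical during the moves. The tray was gripped while flat on the table, so it stayed level.
- **Final view:** I had used all 12 pictures, so the last checks were numerical only.

The gripper was clear of everything at the end, with the force reading under 1 N.

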